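# Fetch the little pot from behind the display ware

## Robot

A 7-joint arm with a two-finger parallel gripper is mounted at the origin on the work surface. World frame = base frame: x ahead of the robot, y to its left, z up, the work surface at z = 0. Lengths are in mm, angles in rad, forces in N, time in s.
With the tool pointing down it reaches from about 400 to 850 mm from the base axis. Payload 4.5 kg.
Tool frame: the origin (TCP) lies between the finger pads; the fingertips stand 14 mm ahead of it and the grasp point (between the pads) lies 5 mm behind it; z points along the fingers, y is the line along which they close (so a half turn about z gives the same grasp; the last joint's range is limited). The gripper opens to 85 mm and grips with 20 to 120 N. Pads are 22 mm wide; open, the fingers measure 114 mm over their backs; the gripper's body (76 mm by 85 mm) begins 54 mm behind the grasp point. The pads swing forward as they close: fully open they stand 13 mm farther back than shut.
Start: joints at [1.203, 0.689, -0.195, 1.565, 0.157, 0.902, -0.215], TCP at [244.452, -575.236, 245.317] pointing down, gripper open.
Joint ranges: [-3.01, 3.01], [-0.46, 2.08], [-1.47, 1.51], [0.13, 2.56], [-1, 4.14], [0.04, 2.09], [-2.66, 2.66]. Speed limits (rad/s): [2.57, 2.57, 3.14, 3.14, 3.14, 3.14, 3.14].

## Interface

Orientations are given as a 3x3 rotation matrix whose columns are the frame's x, y, z axes.
In Python, from rig import ctrl, fingers, capture, camera_params gives the robot as it stands. The module is installed in compiled form; this text tells all that it offers. Calls block until the motion is done:
- ctrl.move_pose(position, orientation): joint-space move of the TCP to a pose.
- ctrl.line_to(position, ori=None, speed=150, until_force=None): straight line of the TCP; ori=None keeps the orientation; speed is the mean speed in mm/s. With until_force (N) it stops when the force on the tool has changed by that much, and returns True; else False.
- ctrl.move_joints(angles): joint-space move.
- fingers.gripper_to(opening, newtons=None): finger opening in mm; newtons is the grip in N (None keeps the last); returns when the fingers have stopped.
- ctrl.hold(seconds).
- ctrl.solve_ik(position, orientation): joint angles nearest the present ones, or None.
- ctrl.observe(): the state.
- capture(name): name is "side" or "top"; returns the picture (420x560x3 uint8, red, green, blue); there is no depth.
- camera_params(name): a dict with "camera_matrix" (3x3 intrinsics, pixels), "k1" (the pictures are not rectified: a ray, as slopes to the right and down, at radius r is drawn at 1 + k1 r^2 times it, then the intrinsics apply), "T" (4x4, takes a point from camera to world coordinates). Camera axes: x right, y up, looking along -z (the intrinsics and any distortion apply to the point x, -y, -z); pixel columns grow to the right and rows downward; lengths in mm; the calibration is good to about 2 mm. A picture is of the moment at which its call begins. camera_params takes no time and is no camera call.
A pose or a line that the arm cannot do raises ctrl.Unreachable and nothing moves.
- ctrl.job_done(): hands the job in; it is judged then, once.
The state is a dict: "time": time; "q": joint angles; "qvel": joint speeds; "joint_torque": joint torques, N m; "tcp_pos": TCP position; "eef_rot": TCP orientation; "wrist_force": force on the tool from outside, world axes, zero at the start; "wrist_torque": the same for the moment, N m; "grip_width": finger opening in mm; "gripper_force": force on a finger pad.
Only numpy, scipy, OpenCV 4.12 (cv2) and the standard library are available. Lean on these libraries where they do the work, as an engineer would, in place of code of your own. Each camera call takes 0.05 s, during which the arm holds its last target. There are 200 camera calls.

## Task

The little open pot at the back of the pottery display is wanted for painting, but the bottle, the goblet and the vase stand round it: first clear those three off the display and stand all of them on the ware board, then set the pot down in the middle of the banding wheel, and only then put the three back, each in the middle of the very cork mat it came from. Set every piece down gently, never drop or tip one, and leave them all standing upright and released.

Things in the scene. Friction and masses are not known exactly. Their poses are not given: they have to be found in the camera images.
- bottle_mid (a point): bottle, 140 mm tall, about 0.3 kg: body 64 mm across up to 55 mm, narrowing to a neck 26 to 28 mm across between 95 and 132 mm, small 32 mm lip on top. Round about its upright z axis, grey-green glazed stoneware. The point lies on its axis half-way up (70 mm above its foot); the neck's middle is 44 mm above the point
- goblet_mid (a point): goblet, 120 mm tall, about 0.22 kg: foot 60 mm across, thin stem, above it a hollow straight-sided cup 57 mm across outside from 72 mm up to the rim, open at the top, wall 4 mm. Round about its upright z axis, grey-green glazed stoneware. The point lies on its axis half-way up (60 mm above its foot, in the stem); the cup's middle is about 35 mm above the point
- vase_mid (a point): straight cylindrical vase, open at the top, 126 mm tall, 52 mm across all the way up, wall 4.5 mm, about 0.26 kg. Round about its upright z axis, grey-green glazed stoneware. The point lies on its axis half-way up (63 mm above its foot)
- pot_mid (a point): little open pot, 52 mm tall, 58 mm across from 14 mm up to the rim, foot 44 mm, wall 4.5 mm, 0.13 kg, grey-green, round; the low piece amid the three tall ones (about 75 mm away, too near for a gripper), directly on the display plank. The point: on its axis, 26 mm above its foot. The tiny cream jug and saucers on the plank's back corners are not part of the job
- mat_bottle: round cork mat, 72 mm across, 4 mm thick, fixed on the display plank (top 24 mm above the table); the bottle stands on its middle at the start. Origin: centre of its underside; x, y along the plank's sides. Of the three like mats one is in front of the pot (robot's side, plank's -x), two are to its left and right; which tall piece has which mat varies
- mat_goblet: round cork mat, 72 mm across, 4 mm thick, fixed on the display plank (top 24 mm above the table); the goblet stands on its middle at the start. Origin: centre of its underside; x, y along the plank's sides. Of the three like mats one is in front of the pot (robot's side, plank's -x), two are to its left and right; which tall piece has which mat varies
- mat_vase: round cork mat, 72 mm across, 4 mm thick, fixed on the display plank (top 24 mm above the table); the vase stands on its middle at the start. Origin: centre of its underside; x, y along the plank's sides. Of the three like mats one is in front of the pot (robot's side, plank's -x), two are to its left and right; which tall piece has which mat varies
- ware_board: plain plywood ware board lying on the table to one side, the side area: 380 mm along its x, 130 mm along its y, 20 mm thick, empty, fixed. Origin: centre of its underside (its top is 20 mm above)
- wheel: banding wheel (potter's small turntable) on the other side, locked: round aluminium head 170 mm across on a dark foot, its flat top 70 mm above the table. Origin: on its axis at the table's height, z up. The ware board and the wheel may stand on either side

How it is judged:
By the outcome, as a careful person would: the job done as asked, in the order asked, and still so for the second after the job is handed in, with the robot touching nothing.
It also fails if it takes over 144 s, if anything falls off the work surface, if the arm or the gripper's body presses on something with over 40 N, if the wrist force passes 120 N, or if a joint passes its speed limit or range.

## Working session

There is one attempt and no reset: what is moved stays moved. The work goes in short steps, each a Python script; the robot and the scene stay as the last script left them, time stands still between calls to the robot, and variables do not carry over. Pictures are saved under pics/ and viewed, at most 14 in all, crops included, and the job is handed in when it is done.

```bash
mkdir -p pics
python3 - <<'E'
from rig import *
import cv2
for n in("side","top"):
    cv2.imwrite(f"pics/{n}0.png",capture(n)[:,:,::-1]); p=camera_params(n); print(n,p)
o=ctrl.observe();print(o["time"],o["eef_rot"],o["wrist_force"])
E
```

```text
side {'camera_matrix': array([[533.3305095 ,   0.        , 285.94563103],
       [  0.        , 533.3305095 , 215.39866093],
       [  0.        ,   0.        ,   1.        ]]), 'k1': -0.09826899878709475, 'T': array([[-8.04794225e-01,  4.19897495e-01, -4.19514421e-01,
         1.13325166e+02],
       [-5.93511067e-01, -5.77786875e-01,  5.60273987e-01,
         5.43034142e+02],
       [-7.13228287e-03,  6.99891721e-01,  7.14213350e-01,
         8.04901049e+02],
       [ 0.00000000e+00,  0.00000000e+00,  0.00000000e+00,
         1.00000000e+00]])}
top {'camera_matrix': array([[543.42902238,   0.        , 279.42587285],
       [  0.        , 543.42902238, 212.41074563],
       [  0.        ,   0.        ,   1.        ]]), 'k1': -0.09102910382610428, 'T': array([[ 5.91893054e-03,  9.89183653e-01, -1.46562844e-01,
         3.38060482e+02],
       [-9.99868829e-01,  8.06402933e-03,  1.40462056e-02,
         8.58983546e+00],
       [ 1.50761641e-02,  1.46460481e-01,  9.89101631e-01,
         1.42016977e+03],
       [ 0.00000000e+00,  0.00000000e+00,  0.00000000e+00,
         1.00000000e+00]])}
0.1 [[ 9.20343913e-01  3.91109366e-01 -7.38529774e-04]
 [ 3.91110047e-01 -9.20342782e-01  1.44750487e-03]
 [-1.13567835e-04 -1.62104871e-03 -9.99998680e-01]] [-0.0109326   1.27696118  0.00246279]
```

View pics/top0.png

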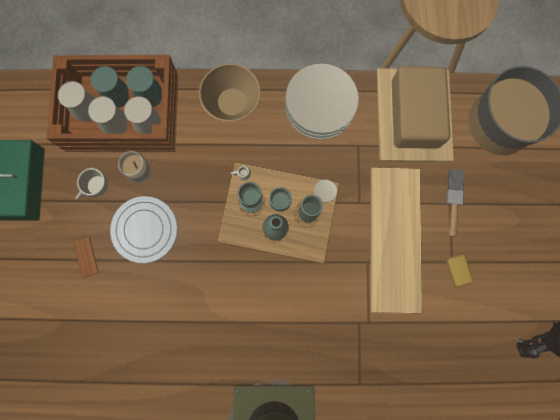

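View pics/side0.png

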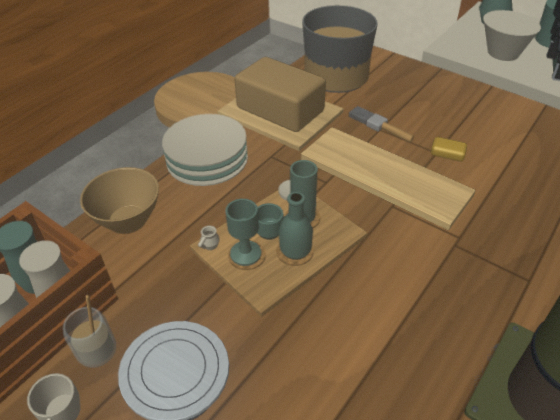

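Top view: bottle in front at (275,227), goblet left at (250,197), vase right at (311,208), pot at (280,199); wheel at (144,229), ware board at (396,240). The side view confirms which piece is which.

```bash
cat > h.py <<'E'
import numpy as np, cv2
from rig import ctrl, fingers, capture, camera_params
def ray(n,uv):
    p=camera_params(n); K=p["camera_matrix"]
    d=(np.array(uv,float)-[K[0,2],K[1,2]])/K[0,0]; s=d.copy()
    for _ in range(20): s=d/(1+p["k1"]*(s@s))
    v=p["T"][:3,:3]@[s[0],-s[1],-1]; return p["T"][:3,3],v
def onz(n,uv,z):
    o,v=ray(n,uv); return (o+v*(z-o[2])/v[2])[:2]
def proj(n,P):
    p=camera_params(n);K=p["camera_matrix"]
    c=p["T"][:3,:3].T@(np.array(P,float)-p["T"][:3,3]); s=np.array([c[0],-c[1]])/-c[2]
    s=s*(1+p["k1"]*(s@s)); return s*K[0,0]+[K[0,2],K[1,2]]
E
python3 - <<'E'
import cv2
a=cv2.imread("pics/top0.png")[160:265,215:345]; cv2.imwrite("pics/tc.png",cv2.resize(a,None,fx=6,fy=5.7,interpolation=3)[:598])
a=cv2.imread("pics/side0.png")[145:305,190:370]; cv2.imwrite("pics/sc.png",cv2.resize(a,None,fx=3.75,fy=3.75,interpolation=3))
E
python3 - <<'E'
from h import *
im=capture("top");hsv=cv2.cvtColor(im,cv2.COLOR_RGB2HSV)
def blob(m,z,c):
    m=m.astype(np.uint8); n,l,s,ce=cv2.connectedComponentsWithStats(m)
    k=l[c[1],c[0]]; cn=max(cv2.findContours((l==k).astype(np.uint8),0,1)[0],key=cv2.contourArea)
    P=np.array([onz("top",q[0],z) for q in cn],np.float32); print(s[k],cv2.minAreaRect(P),cv2.minEnclosingCircle(P),hsv[c[1],c[0]])
    return l==k
for (u,v) in [(144,229),(396,240),(260,235),(280,190),(230,230),(232,100)]: print(u,v,hsv[v,u])
blob((hsv[...,1]<60)&(hsv[...,2]>90),70,(144,215))
blob((hsv[...,1]<165)&(hsv[...,2]>140)&(hsv[...,0]<30),20,(396,240))
g=(hsv[...,0]>50)&(hsv[...,0]<110)&(hsv[...,1]>35)
n,l,s,c=cv2.connectedComponentsWithStats(g[160:265,215:345].astype(np.uint8)); print(s[1:],c[1:]+[215,160])
E
```

```text
144 229 [ 68   5 192]
396 240 [ 18  97 184]
260 235 [ 16 109 148]
280 190 [35 43 65]
230 230 [ 17 107 155]
232 100 [ 19 100 146]
[ 110  196   68   68 3615] ((492.8866271972656, 330.1717529296875), (169.4618377685547, 169.4605255126953), 1.8630270957946777) ((493.0590515136719, 330.3388366699219), 85.86941528320312) [ 75   3 193]
[ 370  167   99  147 7588] ((476.9892272949219, -375.23321533203125), (256.5605773925781, 381.8190612792969), 89.21361541748047) ((477.07916259765625, -358.7381286621094), 217.88270568847656) [ 18  97 184]
[[ 38  23   1   1   1]
 [ 33  28   2   2   2]
 [ 41  29   3   5   7]
 [ 43  28   1   1   1]
 [ 68  28   1   1   1]
 [ 32  30   5   6  13]
 [ 38  30   2   2   4]
 [ 72  31   1   1   1]
 [ 30  32   1   2   2]
 [ 56  33   1   1   1]
 [ 66  33   1   3   3]
 [ 74  33   1   1   1]
 [ 37  34   2   1   2]
 [ 40  35   2   2   3]
 [ 44  35   1   1   1]
 [ 60  34   2   2   3]
 [ 64  35   1   1   1]
 [ 69  35   2   2   3]
 [ 72  34   1   1   1]
 [ 28  36   1   2   2]
 [ 30  37   1   1   1]
 [ 32  37   1   2   2]
 [ 36  36   3   3   3]
 [ 44  37   1   1   1]
 [ 61  37  
[... 3366 characters left out ...]
  ]
 [282.         208.        ]
 [308.         208.        ]
 [319.         208.        ]
 [256.         210.        ]
 [306.         210.        ]
 [310.         211.        ]
 [319.         212.        ]
 [308.5        214.5       ]
 [315.         214.        ]
 [272.         216.        ]
 [274.         216.        ]
 [271.         218.        ]
 [266.         223.        ]
 [270.         223.        ]
 [282.         223.        ]
 [267.         225.        ]
 [264.         227.        ]
 [271.         226.        ]
 [273.         226.        ]
 [266.         228.        ]
 [270.         228.        ]
 [278.         228.        ]
 [268.         232.        ]
 [270.5        234.        ]]
```

View pics/tc.png

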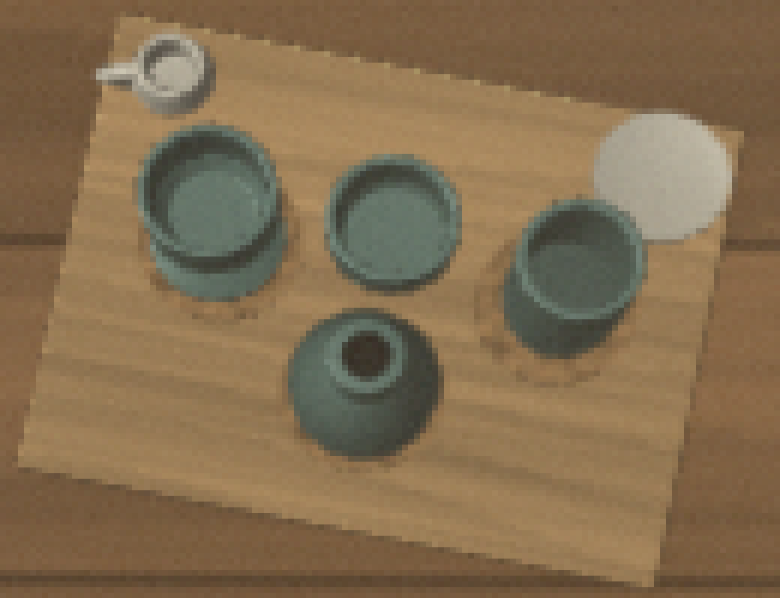

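View pics/sc.png

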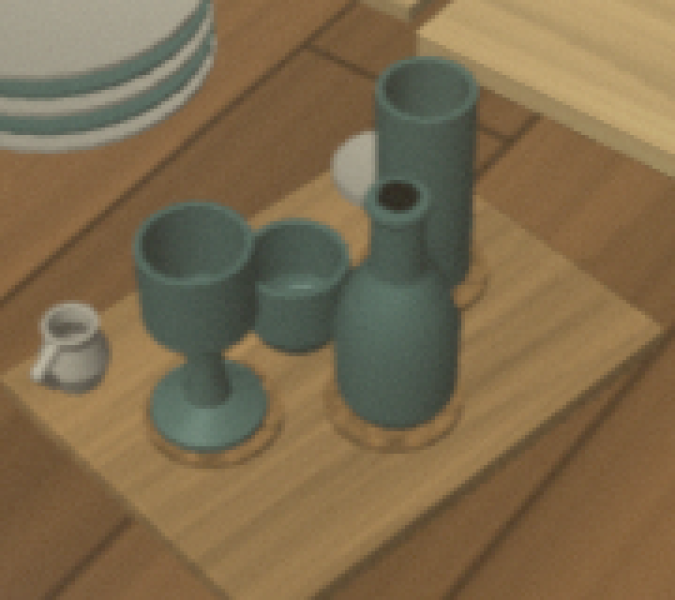

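Crops: rims in full-picture pixels, top view: goblet (250,193.5), pot (280.5,198.5), vase (312,205), bottle lip (276,222). The goblet is on the left mat, the vase on the right and the bottle in front. I'll turn these into positions and cross-check them between the two views.

Run:
```python
from h import *
t=lambda x,y:(215+x/6-.5,160+y/5.7-.5); s=lambda x,y:(190+x/3.75-.5,145+y/3.75-.5)
T=dict(goblet=((209.5,191),145/6,144,(194,250)),pot=((393.5,219),135/6,72,(300,258)),vase=((582.5,258),131/6,150,(428,97)),bottle=((366,356),77/6,164,(398,197)))
for k,(c,w,z,sc) in T.items():
    print(k,onz("top",t(*c),z).round(1),"side",onz("side",s(*sc),z).round(1),"width",np.linalg.norm(onz("top",t(*c),z)-onz("top",np.array(t(*c))+[w,0],z)).round(1))
P=[onz("top",t(*c),20) for c in((18,466),(653,587),(743,130),(120,15))]
c=np.mean(P,0);ax=(P[3]-P[0]+P[2]-P[1]);print("plank",np.round(P,1),c.round(1),np.degrees(np.arctan2(ax[1],ax[0])), np.degrees(np.arctan2(*(-(P[0]-P[1])*[1,-1])[::1]))) 
# mats, outer edges by eye in tc (goblet mat, vase mat bottom edge etc.)
im=capture("top");hsv=cv2.cvtColor(im,cv2.COLOR_RGB2HSV)
m=((hsv[...,1]<165)&(hsv[...,2]>140)&(hsv[...,0]<30)).astype(np.uint8);m[:170]=0;m[:,:360]=0;m[:,430:]=0
m=cv2.morphologyEx(m,2,np.ones((5,5)))
cn=max(cv2.findContours(m,0,1)[0],key=cv2.contourArea)
print("board",cv2.boundingRect(cn),cv2.minAreaRect(np.array([onz("top",q[0],20) for q in cn],np.float32)))
```

```text
goblet [573.4  62.3] side [571.   62.3] width 57.7
pot [574.7 -12. ] side [572.9 -17.8] width 56.7
vase [545.2 -85.6] side [541.3 -85.4] width 51.9
bottle [ 5.016e+02 -2.000e-01] side [502.7  -5.7] width 29.9
plank [[ 468.9  148.3]
 [ 416.  -125.2]
 [ 627.  -166. ]
 [ 678.8  108.2]] [547.7  -8.7] -10.88331700096316 -10.936867615510016
board (370, 170, 60, 144) ((474.4989013671875, -319.919189453125), (374.95220947265625, 153.018310546875), 0.7164565920829773)
```

```bash
cat >> h.py <<'E'
a=np.radians(-10.9); X=np.array([np.cos(a),np.sin(a),0]);Y=np.array([-np.sin(a),np.cos(a),0])
R0=np.column_stack([X,-Y,[0,0,-1]])
R1=np.column_stack([-X,Y,[0,0,-1]])
HI=330
def log(k):
    o=ctrl.observe(); print(k,"t%.1f"%o["time"],o["tcp_pos"].round(1) if hasattr(o["tcp_pos"],"round") else o["tcp_pos"],"w%.1f f%.1f"%(o["grip_width"],o["gripper_force"]),np.round(o["wrist_force"],1))
def pick(R,xy,z,op,N,hi=HI):
    fingers.gripper_to(op)
    ctrl.line_to([*xy,hi],R,speed=300)
    ctrl.line_to([*xy,z+40],speed=180); ctrl.line_to([*xy,z],speed=60)
    fingers.gripper_to(0,N); log("grip")
    ctrl.line_to([*xy,z+15],speed=40); ctrl.line_to([*xy,hi],speed=180); log("up")
def put(R,xy,z,op,hi=HI):
    ctrl.line_to([*xy,hi],R,speed=220)
    ctrl.line_to([*xy,z+15],speed=150); ctrl.hold(.2)
    ctrl.line_to([*xy,z+3],speed=30)
    hit=ctrl.line_to([*xy,z-3],speed=8,until_force=1.5); log(f"hit {hit}")
    fingers.gripper_to(op)
    ctrl.line_to([*xy,z+25],speed=60); ctrl.line_to([*xy,hi],speed=220)
E
python3 - <<'E'
from h import *
C=[onz("top",p,20) for p in((371,168),(420.5,168),(421.5,312),(370.5,312))];print(np.round(C,1),np.mean(C,0))
for P in [(502,-2,133),(502,-2,330),(572,62,330),(543,-85,330),(574,-14,47),(574,-14,330),(493,330,97),(493,330,330),(360,-300,330),(360,-300,129),(480,-300,129),(590,-300,129),(590,-300,330)]:
    print(P,*[None if (q:=ctrl.solve_ik(list(P),R)) is None else np.round(q,2) for R in(R0,R1)])
E
```

```text
[[ 666.6 -253.5]
 [ 668.3 -386.7]
 [ 289.8 -377.9]
 [ 290.1 -245.7]] [ 478.68368129 -315.96021686]
(502, -2, 133) [-0.14  0.72  0.08  2.04 -0.14  0.39 -1.71] [ 0.31  0.79 -0.67  2.02  0.85  0.63  0.45]
(502, -2, 330) [-0.04  0.42 -0.08  1.81  0.04  0.91 -1.89] [ 0.5   0.55 -0.96  1.79  0.51  1.07  0.74]
(572, 62, 330) [-0.15  0.53 -0.07  1.61  0.04  1.01 -1.99] [ 0.33  0.66 -0.95  1.58  0.57  1.19  0.65]
(543, -85, 330) [ 0.08  0.49 -0.02  1.69  0.01  0.97 -1.7 ] [ 0.61  0.62 -0.92  1.66  0.53  1.14  0.92]
(574, -14, 47) [-0.1   0.92  0.07  1.86 -0.16  0.37 -1.67] [ 0.3   0.99 -0.62  1.83  0.95  0.65  0.46]
(574, -14, 330) [-0.04  0.52 -0.03  1.61  0.02  1.   -1.84] [ 0.46  0.66 -0.93  1.59  0.56  1.18  0.79]
(493, 330, 97) [-0.91  0.91  0.43  1.8  -0.64  0.59 -1.83] [-0.22  0.99 -0.84  1.76  0.96  0.87 -0.14]
(493, 330, 330) [-0.51  0.56 -0.26  1.55  0.16  1.05 -2.58] [-0.08  0.78 -1.19  1.53  0.74  1.34  0.04]
(360, -300, 330) [ 0.63  0.37 -0.04  1.9   0.02  0.87 -1.19] [ 1.23  0.51 -0.99  1.88  0.49  1.03  1.42]
(360, -300, 129) [ 0.6   0.7  -0.    2.14  0.01  0.3  -1.17] [ 1.    0.77 -0.67  2.12  0.92  0.57  1.03]
(480, -300, 129) [ 0.47  0.78  0.01  1.85 -0.02  0.51 -1.27] [ 0.89  0.87 -0.74  1.83  0.83  0.78  1.09]
(590, -300, 129) [ 0.39  0.88  0.03  1.55 -0.04  0.72 -1.33] [ 0.78  0.98 -0.77  1.52  0.78  0.97  1.15]
(590, -300, 330) [ 0.4   0.66  0.01  1.33 -0.01  1.15 -1.35] [ 0.82  0.78 -0.89  1.31  0.6   1.33  1.31]
```

Run:
```python
from h import *
ctrl.move_pose([502,-2,330],R0); log("there")
pick(R0,(502,-2),133,60,35)
put(R0,(590,-316),129,60); log("put")
cv2.imwrite("pics/top1.png",capture("top")[:,:,::-1]);s=capture("side")[:,:,::-1];cv2.imwrite("pics/side1.png",s)
```

```text
there t2.5 [502.   -3.  329.9] w85.5 f0.0 [-0.8  0.2 -0.9]
grip t5.3 [502.4  -1.7 133.5] w29.5 f29.7 [-0.8  1.6  5.1]
up t7.0 [501.2  -2.1 329. ] w27.8 f30.5 [-0.3 -0.2 -2.6]
hit True t11.4 [ 590.  -316.   126.7] w27.6 f32.2 [-0.4 -0.7  4.9]
put t13.4 [ 589.2 -315.6  328.4] w60.0 f0.0 [ 0.7 -0.   0.1]
```

View pics/side1.png

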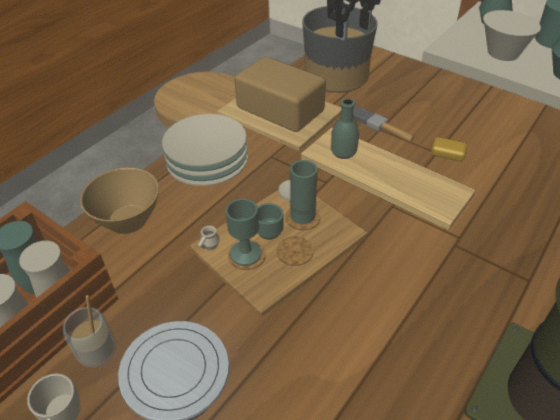

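The bottle stands on the board at (345,155) and its mat at (295,250) is clear. Next the goblet and the vase.

```bash
sed -i 's/z-3\]/z-6]/' h.py
python3 - <<'E'
from h import *
pick(R0,(572.5,62.3),118,80,35)
put(R0,(475,-316),114,78)
pick(R0,(543.5,-85.5),118,78,35)
put(R0,(362,-316),114,74); log("put")
t=capture("top")[:,:,::-1];cv2.imwrite("pics/top2.png",t);cv2.imwrite("pics/side2.png",capture("side")[:,:,::-1])
cv2.imwrite("pics/tc2.png",cv2.resize(t[160:265,215:345],None,fx=6,fy=5.7,interpolation=3)[:598])
E
```

```text
grip t17.5 [572.8  62.3 118.6] w55.9 f37.2 [-1.4 -0.5  3.2]
up t19.3 [571.7  62.2 328.9] w55.6 f37.7 [ 0.5 -0.7 -2.4]
hit True t24.2 [ 474.9 -316.   110.6] w56.3 f38.2 [-1.  -0.2  5.2]
grip t29.7 [543.8 -85.7 118.5] w50.6 f36.4 [-0.4 -0.3  4.4]
up t31.4 [542.7 -85.4 329. ] w50.8 f36.9 [ 0.7 -0.2 -3. ]
hit True t36.0 [ 361.9 -316.   110.5] w50.3 f37.4 [-0.3 -0.3  5.9]
put t38.0 [ 361.3 -315.5  328.9] w73.9 f0.0 [-0.5 -0.4 -0.7]
```

View pics/tc2.png

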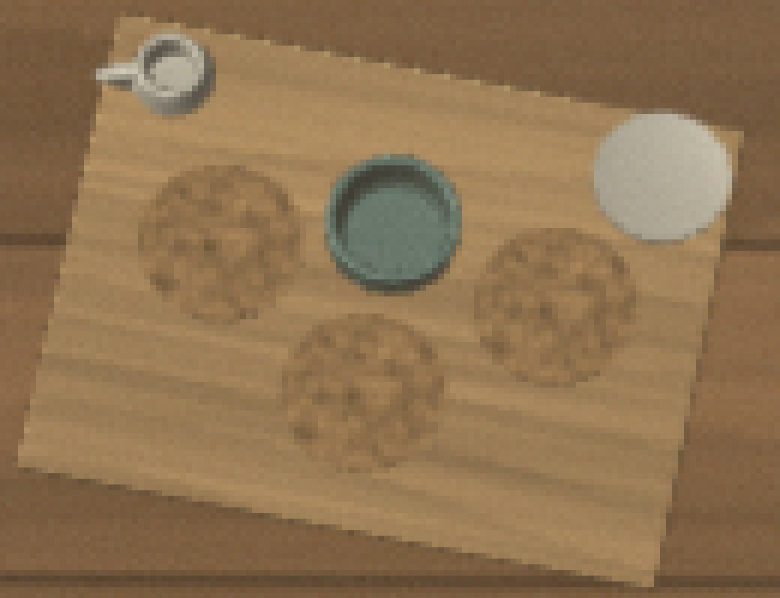

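View pics/side2.png

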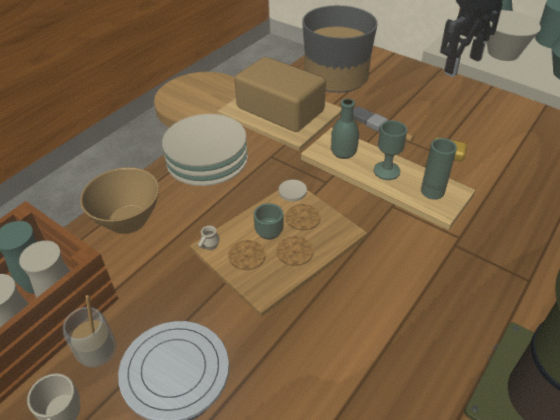

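All three stand on the board. Mat centres in the crop: left (219.5,244), right (555,307), front (362,393); side view: (247,255), (302,217), (295,250).

Run:
```python
from h import *
t=lambda x,y:(215+x/6-.5,160+y/5.7-.5)
for k,c,s in(("gob",(219.5,244),(247,255)),("vase",(555,307),(302.5,217)),("bot",(362,393),(295,250.5))): print(k,onz("top",t(*c),24).round(1),onz("side",s,24).round(1))
im=cv2.imread("pics/side2.png").astype(int); m=((im[...,1]-im[...,2])>8)[195:245,240:300]
m=cv2.medianBlur(m.astype(np.uint8),3); ys,xs=np.nonzero(m); print(xs.min()+240,xs.max()+240,ys.min()+195,ys.max()+195)
u=(xs.min()+xs.max())/2+240
for v in(212,213,214,215): print(onz("side",(u,v),72).round(1))
# wheel seen from both cameras
im=cv2.imread("pics/side2.png");h=cv2.cvtColor(im,cv2.COLOR_BGR2HSV)
mm=((h[...,1]<60)&(h[...,2]>90)).astype(np.uint8);n,l,s,c=cv2.connectedComponentsWithStats(mm)
k=l[345,175];P=np.array([onz("side",(q[1],q[0]),70) for q in np.argwhere(l==k)],np.float32);print("wheel side",s[k],cv2.minEnclosingCircle(P))
```

```text
gob [570.9  62.7] [569.3  59.7]
vase [543.  -82.9] [541.9 -85.8]
bot [5.029e+02 4.000e-01] [501.7  -3.6]
255 282 204 236
[576.6 -19.5]
[575.  -17.3]
[573.3 -15.1]
[571.6 -13. ]Traceback (most recent call last):
  File "<stdin>", line 11, in <module>
  File "h.py", line 9, in onz
    o,v=ray(n,uv); return (o+v*(z-o[2])/v[2])[:2]
        ~~~^^^^^^
  File "h.py", line 4, in ray
    p=camera_params(n); K=p["camera_matrix"]
ValueError: time passes only in moves, steps and waits
```

Run:
```python
from h import *
from scipy.spatial.transform import Rotation as Ro
RW=Ro.from_euler("z",25,degrees=True).as_matrix()@R0
ctrl.line_to([450,-200,330],R0,speed=300)
pick(R0,(574,-14.5),46,82,30,hi=230)
put(RW,(492.7,329.3),96,80,hi=230); log("put")
ctrl.line_to([500,200,330],R0,speed=250)
t=capture("top")[:,:,::-1];s=capture("side")[:,:,::-1]
f=lambda a:cv2.resize(a,(400,400),interpolation=3)
cv2.imwrite("pics/w.png",np.hstack([f(t[185:275,99:189]),f(s[275:415,105:245])]))
```

```text
grip t42.0 [574.4 -14.4  46.7] w57.9 f32.3 [-0.8  0.2  4.6]
up t43.7 [573.1 -14.5 229.1] w58.2 f32.4 [-0.4  0.3 -1. ]
hit True t47.9 [492.6 329.3  92.7] w57.9 f32.7 [0.1 0.4 5. ]
put t49.5 [492.  328.7 228.9] w80.0 f0.0 [-1.2 -0.1 -0. ]
```

View pics/w.png

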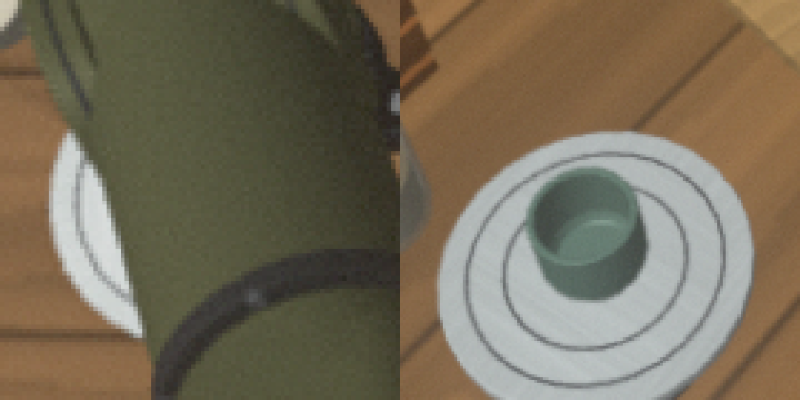

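The side view shows the pot standing near the middle of the wheel; the arm hides it from the top camera. I'll check again from the top as the arm moves away.

Run:
```python
from h import *
ctrl.line_to([475,-200,330],R0,speed=300)
t=capture("top")[:,:,::-1].copy()
cv2.imwrite("pics/w2.png",cv2.resize(t[185:275,99:189],(540,540),interpolation=3))
b=cv2.GaussianBlur(t,(3,3),0).astype(int); m=np.zeros(t.shape[:2],np.uint8); m[205:250,120:168]=((b[...,2]<130))[205:250,120:168]
m=cv2.morphologyEx(m,2,np.ones((5,5)))
cn=max(cv2.findContours(m,0,1)[0],key=cv2.contourArea);print(cv2.boundingRect(cn))
P=camera_params("top")
import h; h.camera_params=lambda n:P
r=np.array([onz("top",q[0],72+50) for q in cn],np.float32);print("pot rim",cv2.minEnclosingCircle(r))
```

```text
(128, 217, 26, 23)
pot rim ((489.5260925292969, 325.47760009765625), 31.512449264526367)
```

View pics/w2.png

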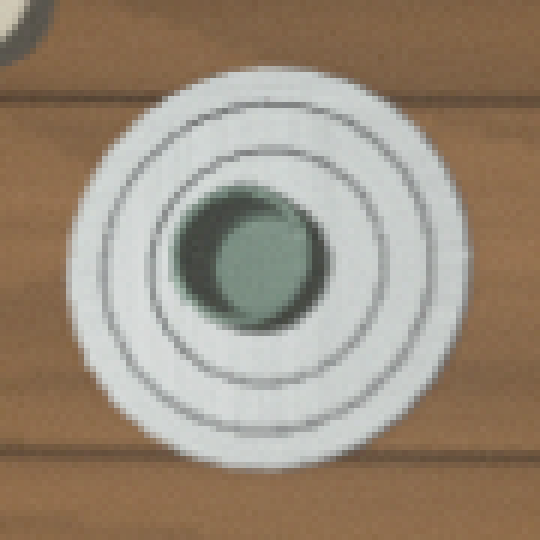

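Run:
```python
from h import *
import h
P=camera_params("top"); h.camera_params=lambda n:P
print(onz("top",(139.5,226.7),122).round(1),onz("top",(143.2,229.2),70).round(1)); c=proj("top",(493,330,122));print(c,((c+.5)-[99,185])*6)
P2=__import__("rig").camera_params("side");h.camera_params=lambda n:P2
for z in(70,122):
    c=proj("side",(493,330,z));print(z,((c+.5)-[105,275])*400/140+[400,0])
```

```text
[492.8 327.4] [492.8 330.5]
[138.42035977 226.62443957] [239.5221586  252.74663744]
70 [592.87997214 265.18286146]
122 [575.92189313 215.28766438]
```

The pot sits about 2.5 mm from the wheel's centre, so I'll leave it. Now I put the three back.

Run:
```python
from h import *
for b,m,z,op in (((475,-316),(572.5,62.3),111.5,78),((362,-316),(543.5,-85.5),111.5,74),((590,-316),(502,-2),128,60)):
    pick(R0,b,z,op,35); put(R0,m,z+4,op)
log("put"); ctrl.line_to([450,-250,330],speed=250); ctrl.hold(.3)
t=capture("top")[:,:,::-1];s=capture("side")[:,:,::-1]
f=lambda a:cv2.resize(a,(400,400),interpolation=3)
cv2.imwrite("pics/fin.png",np.hstack([f(t[150:270,220:340]),f(s[145:305,190:350])]));cv2.imwrite("pics/fins.png",s);log("end")
```

```text
grip t55.0 [ 475.3 -316.3  112.1] w55.7 f37.3 [-0.1  0.6  4.7]
up t56.8 [ 474.3 -315.6  329. ] w55.9 f37.7 [ 0.6  0.3 -1.3]
hit True t61.2 [572.5  62.2 120. ] w56.0 f37.6 [-0.3  1.1  5.3]
grip t67.1 [ 362.2 -316.3  112. ] w50.6 f36.3 [-0.5 -0.2  4.5]
up t69.0 [ 361.4 -315.5  329.1] w50.5 f36.9 [-0.5  0.3 -3.6]
hit True t72.9 [543.6 -85.7 119.9] w50.9 f36.8 [-0.7  0.7  5.4]
grip t78.2 [ 590.4 -316.1  128.6] w27.2 f41.3 [-0.8 -0.2  4. ]
up t80.0 [ 589.3 -315.6  328.7] w27.3 f40.9 [ 0.7  0.1 -2.1]
hit True t83.9 [502.1  -2.  136.5] w27.0 f41.9 [-0.4 -0.6  5.6]
put t85.8 [501.1  -2.  328.9] w60.2 f0.0 [-0.6  0.5  1.1]
end t87.3 [ 450.2 -249.6  330.1] w60.1 f0.0 [ 0.2 -0.1 -0.3]
```

View pics/fin.png

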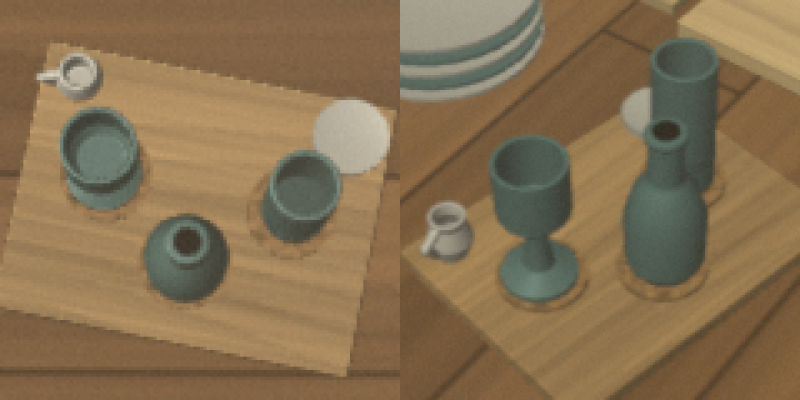

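View pics/fins.png

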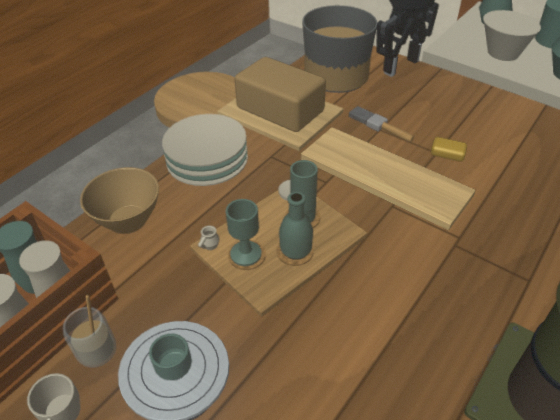

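All three stand upright in the middle of their mats: goblet at about (245,255), bottle at (295,250), vase at (303,215). The pot is on the wheel at (172,357). The contact heights fit a plank top at 24 mm and mat tops at 28 mm, so every piece was touching its mat when released. Handing in.

```bash
python3 -c "
from rig import ctrl
print(ctrl.job_done())"
```

```text
the job is handed in; nothing more can be done
None
```

I handed the job in at about 87 s: the pot stands on the banding wheel, about 2.5 mm off centre, and the bottle, goblet and vase are back on their own mats, upright and released.

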